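# Clear the spice turntable, then draw out its steadying leg and lock it by hand

## Task

Lift the spice jar off the freely turning turntable and stand it upright on the wooden chopping board. Then draw the turntable's spring-loaded leg out until its pointer is in line with the marker on the scale rail, and with the leg held there squeeze the cam lever's tab towards the fixed tab of the leg until the lever is fully closed, never closing it away from the mark. Finish still gripping both tabs, leg at the mark and lever closed; leave the marker and the other jars and tins as they are.

Things in the scene. Friction and masses are not known exactly. Their poses are not given: they have to be found in the camera images.
- stand: The turntable's base, fixed to the worktop: grey disc 176 mm across. Origin: centre of its underside, on the worktop; z up. The leg comes out of a sleeve (36 mm wide, 34 mm high, ending 167 mm from the centre) along the base's own -x, roughly to the robot's left (base yaw about -90 degrees). A scale rail 10 mm high lies beside it, centre line at own y = +78 mm.
- platter_top (a point): Centre of the flat top of the round wooden platter on the base, 40 mm above the worktop, 216 mm across. The platter spins freely at the slightest push.
- spice_jar: The only spice jar on the turntable: upright, 42 mm across, 96 high, glass with a cap (cap 20 mm high, 41 mm across), about 110 g. Origin: centre of its underside; z up along the jar.
- board: Chopping board lying flat, 200 mm along its own x, 260 mm along its own y, top 22 mm above the worktop, fixed. Origin: centre of its underside.
- leg (a joint): How far the leg is drawn out along the base's own -x, m: 0 (sprung home) to 0.080. A spring always pulls it home, 3 N at 0 and 6 N at 0.060, also when the lever is closed. The leg's head is a black plate, top 28 mm above the worktop, 78 mm wide, with two upright tabs and, on the far side from the turntable, a pull bar.
- pull_bar (a point): Middle of the leg's steel pull bar's inner face (facing the turntable), 45 mm above the worktop, 22 mm farther out than the tabs' centres; axes those of the base. The bar is 10 mm thick, its top 62 mm above the worktop, and reaches 64 mm either side in y. Open fingers astride the two tabs, behind the bar, can drag the leg out by it.
- leg_tab (a point): Fixed tab of the leg, moving only with it: upright steel plate, 34 mm along the leg (x), 8 mm thick (y), top 79 mm above the worktop. Point: centre of its foot, 27 mm above the worktop, at base y = -10 mm (outer face -14 mm) and base x = -205 mm minus the leg's value; axes those of the base.
- cam_lever (a joint): Slide of the cam lever on the leg's head, m: 0 fully open (starts at 0 to 0.003) to 0.020 fully closed (stop). It moves along the base's -y, towards the fixed tab. Friction 4 N; it stays where it is left.
- lever_tab (a point): The cam lever's tab, a dark plate like the fixed tab and facing it: 34 mm along x, 8 mm thick, top 79 mm above the worktop. Point: centre of its foot, at base y = +28 mm minus the lever's value. Over their outer faces the tabs measure 46 mm open, 26 mm closed; closed, their middle is at base y = -1 mm, and a gripper closing about that point shuts the lever.
- pointer (a point): Tip of the thin steel pointer blade at the end of the pull bar, above the scale rail; axes those of the base. It moves with the leg.
- mark (a point): Top centre of the marker, a black saddle 4 mm wide along the rail and 16 mm high, sitting on the scale rail; axes those of the base. It is stiff to move. The leg is at the mark when the pointer has the same base x as this point.
- marker (a joint): Where the marker stands, on the leg's scale, m (0.030 to 0.062): the leg is at the mark when joint leg has the same value.
- low_tin: Bystander, leave alone: low wide tin, 75 mm across, 58 high, near the front edge on the right. Origin: centre of its underside.
- red_spice: Bystander, leave alone: spice jar, 45 mm across, 106 high, near the front edge on the left. Origin: centre of its underside.
- tin_11: Bystander, leave alone: flat tin, 86 mm across, 40 high, on the right. Origin: centre of its underside.
There are look-alikes about, which are no part of the job. What is shaped like the spice_jar but orange or purple is not meant.

How it is judged:
By the outcome, as a careful person would: the job done as asked, in the order asked, and still so for the second after the job is handed in, while the arm keeps its last pose, push and grip.
It also fails if it takes over 51 s, if anything falls off the work surface, if the arm or the gripper's body presses on something with over 40 N, if the wrist force passes 120 N, or if a joint passes its speed limit or range.

## Robot

A 6-joint arm with a two-finger parallel gripper is mounted at the origin on a cart in front of the work surface, level with it; the furniture and walls round the work are solid. World frame = base frame: x ahead of the robot, y to its left, z up, the work surface at z = 0. Lengths are in m, angles in rad, forces in N, time in s.
With the tool pointing down it reaches from about 0.35 to 0.775 m from the base axis. Payload 7.3 kg.
Tool frame: the origin (TCP) lies on the centre line of the jaws, within the pads' length; the fingertips stand 17 mm ahead of it and the grasp point (between the pads) lies 2 mm behind it (robot.tip_extent is the distance from the TCP to the fingertips, in m); z points along the fingers, y is the line along which they close (so a half turn about z gives the same grasp; the last joint's range is limited). The gripper opens to 92 mm and grips with 3 to 60 N. Pads are 19 mm wide; open, the fingers measure 130 mm over their backs; the gripper's body (75 mm by 190 mm) begins 47 mm behind the grasp point.
Start: joints at [1.183, 0.342, 1.524, -0, 1.275, -0.146], TCP at [0.126, 0.51, 0.244] pointing down, gripper open.
Joint ranges: [-2.53, 2.53], [-0.77, 2.02], [0.04, 2.7], [-1, 4.14], [0.28, 2.66], [-3.11, 3.11]. Speed limits (rad/s): [2.57, 2.57, 3.14, 3.14, 3.14, 3.14].

## Interface

Orientations are given as [roll, pitch, yaw] about the fixed x, y, z axes, in that order (R = Rz(yaw) Ry(pitch) Rx(roll)).
In Python, from cell import robot gives the robot as it stands.
- The arm moves only by the tool step_arm, never from a script. Its argument "motion" is a list of rows, each a list of 2 entries, a list of its own where there are three numbers: the shift along the tool's x, y, z in units of 60 mm (1.0 is 60 mm), then the turn about the tool's z in rad. In form: [[[x, y, z], spin], ...]. A call has 1 to 10 rows; each row is the pose to reach, as a shift and turn from the pose commanded when the call began, along the tool's axes at that moment; what a row does not reach only later rows make up. A row lasts 1/8 s, in which the tool goes at most 62.5 mm and 10.7 degrees, less where a joint would pass 70% of its speed; a pose out of reach is approached as far as the arm can. A call with a gripper value outside its range is refused whole. "hand" is the closure in counts, from 0 (fully open) to 255 (shut), set as the call begins (left out, the last holds). The fingers move at their own pace and stop on an object; "squeeze" is the grip in N (left out, the last holds). Time passes only in rows, so rows that repeat a pose let the fingers close. It gives the time, the measured TCP pose, the force, the opening and the grip force at its end, in the units of the state.
- robot.observe(): the state, without advancing time (a new reading comes with each control period).
- robot.read_camera(name): name is "scene" or "top"; returns a dict with "pixels" (400x640x3 uint8, red, green, blue), "intrinsics" (3x3 intrinsics, pixels), "xyz" and "rotation" of the camera in the world. Camera axes: x right, y up, looking along -z (the intrinsics and any distortion apply to the point x, -y, -z); pixel columns grow to the right and rows downward; lengths in m; the calibration is good to about 2 mm. A picture is of the moment at which its call begins. There is no depth.
- robot.hand_in(): hands the job in; it is judged then, once.
The state is a dict: "time": time; "qpos": joint angles; "qvel": joint speeds; "joint_efforts": joint torques, N m; "tool_pos": TCP position; "tool_rot": TCP orientation; "contact_force": force on the tool from outside, world axes, zero at the start; "torque": the same for the moment, N m; "opening": finger opening in m; "grip_force": force on a finger pad.
Only numpy, scipy, OpenCV 4.12 (cv2) and the standard library are available. Lean on these libraries where they do the work, as an engineer would, in place of code of your own. Each camera call takes 0.05 s, during which the arm holds its last target. There are 200 camera calls.

## Working session

There is one attempt and no reset: what is moved stays moved. The work goes in short steps, Python scripts to look and compute and a tool call to move; the robot and the scene stay as the last step left them, time stands still between calls to the robot, and variables do not carry over. Pictures are saved under pics/ and viewed, at most 10 in all, crops included, and the job is handed in when it is done.

Besides the shell and the picture viewer there is one more tool, called in YAML: its name, and indented under it one key for each argument. step_arm: Moves the arm, as the interface text tells. Its arguments: {"type":"object","properties":{"motion":{"type":"array"},"hand":{"type":"number"},"squeeze":{"type":"number"}},"required":["motion"]}

```bash
mkdir -p pics; ls; cat > h.py <<'E'
import numpy as np, cv2
from cell import robot
def shot(n,f):
    c=robot.read_camera(n); cv2.imwrite('pics/'+f,c['pixels'][:,:,::-1]); np.savez('pics/'+f[:-4]+'.npz',**{k:c[k] for k in ('pixels','intrinsics','xyz','rotation')}, d=np.array(c.get('distortion',[0.]),dtype=float).ravel()); return c
def load(f): return np.load('pics/'+f)
def ray(c,u,v):
    K=c['intrinsics']; p=np.linalg.solve(K,np.array([u,v,1.]));d=np.array(c['rotation'])@np.array([p[0],-p[1],-1.]); return np.array(c['xyz']),d
def onz(c,u,v,z):
    o,d=ray(c,u,v); return o+d*(z-o[2])/d[2]
def proj(c,P):
    q=np.array(c['rotation']).T@(np.array(P)-c['xyz']); q=np.array([q[0],-q[1],-q[2]]); w=c['intrinsics']@q; return w[:2]/w[2]
E
python3 - <<'E'
from h import *
for n in('scene','top'):
    c=shot(n,n+'0.png'); print(n,c.keys(),c['intrinsics'],c['xyz'],c['rotation'])
s=robot.observe();print(s['time'],s['tool_pos'],s['tool_rot'],s['opening'],s['contact_force'])
E
```

```text
pics
scene dict_keys(['pixels', 'intrinsics', 'xyz', 'rotation']) [[433.68226951   0.         319.18370916]
 [  0.         433.68226951 193.33446615]
 [  0.           0.           1.        ]] [-0.14838234 -0.39912294  1.02936668] [ 0.66897277 -0.01589095 -0.9988459 ]
top dict_keys(['pixels', 'intrinsics', 'xyz', 'rotation']) [[484.22979065   0.         313.45842978]
 [  0.         484.22979065 194.48746335]
 [  0.           0.           1.        ]] [0.3545042  0.02842348 1.38973445] [ 0.12154297 -0.00913857 -1.58622659]
0.1 [0.125582   0.50943362 0.24313388] [-3.14028556e+00 -1.93508363e-04  2.89974701e+00] 0.09183645512945958 [ 0.31448751 -0.17933053 -0.14765565]
```

```bash
cat >> h.py <<'E'
from scipy.spatial.transform import Rotation as Ro
def _R(c): return Ro.from_euler('xyz',np.array(c['rotation'])).as_matrix()
def ray(c,u,v):
    p=np.linalg.solve(c['intrinsics'],np.array([u,v,1.])); return np.array(c['xyz']),_R(c)@np.array([p[0],-p[1],-1.])
def proj(c,P):
    q=_R(c).T@(np.array(P)-c['xyz']); w=c['intrinsics']@np.array([q[0],-q[1],-q[2]]); return w[:2]/w[2]
E
python3 - <<'E'
from h import *
for f in('scene0','top0'):
    c=load(f+'.npz'); print(proj(c,[0.126,.51,.227]))
E
```

```text
[ 64.39349566 162.72126796]
[102.43407038 356.27867861]
```

View pics/scene0.png

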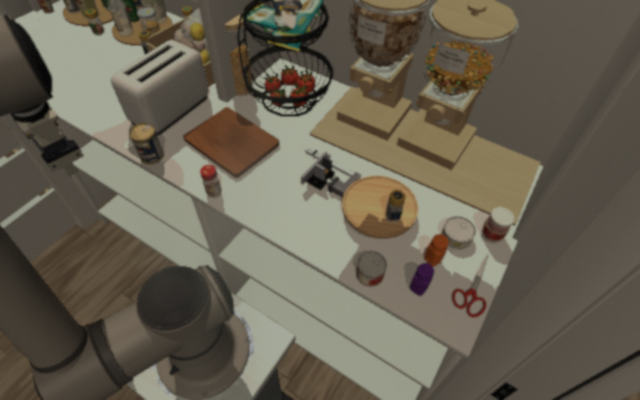

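View pics/top0.png

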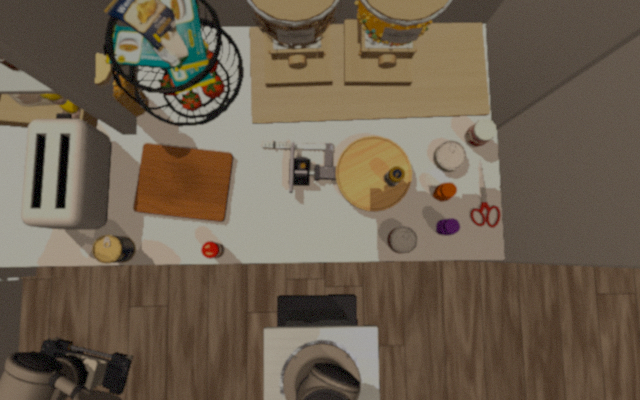

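The top view shows the jar on the platter near (397,174), the platter about (374,173), the leg head near (302,172) with the rail at row ~147, and the board about (184,182). Now I'll zoom in and measure.

```bash
python3 - <<'E'
from h import *
c=load('top0.npz');im=c['pixels'];s=load('scene0.npz')
a=cv2.resize(im[135:215,255:415,::-1],None,fx=5,fy=5,interpolation=cv2.INTER_CUBIC)
b=cv2.resize(s['pixels'][135:235,290:430,::-1],None,fx=4,fy=4,interpolation=cv2.INTER_CUBIC)
cv2.imwrite('pics/a.png',cv2.convertScaleAbs(a,alpha=1.4)); cv2.imwrite('pics/b.png',cv2.convertScaleAbs(b,alpha=1.4))
hsv=cv2.cvtColor(im,cv2.COLOR_RGB2HSV)
def big(m):
    cs,_=cv2.findContours(m.astype(np.uint8),cv2.RETR_EXTERNAL,cv2.CHAIN_APPROX_NONE); return max(cs,key=cv2.contourArea)
m=(hsv[...,0]<25)&(hsv[...,1]>90); 
p=m.copy();p[:, :325]=0;p[:125]=0;p[230:]=0;p[:,420:]=0
e=cv2.fitEllipse(cv2.convexHull(big(p)));print('platter',e,onz(c,*e[0],.04),e[1][0]/484*1.35)
p=m.copy();p[:,245:]=0;p[:,:125]=0;p[:130]=0;p[235:]=0
r=cv2.minAreaRect(big(p));print('board',r,onz(c,*r[0],.022)); bp=cv2.boxPoints(r);print([onz(c,*q,.022).round(3) for q in bp])
E
```

```text
platter ((373.2148132324219, 173.4054718017578), (74.86000061035156, 76.42566680908203), 112.35734558105469) [ 0.57676995 -0.15626902  0.04      ] 0.20880372071069134
board ((182.72409057617188, 181.89125061035156), (93.26583099365234, 70.14997100830078), 6.581944942474365) [0.56282106 0.38505173 0.022     ]
[array([0.481, 0.525, 0.022]), array([0.681, 0.508, 0.022]), array([0.646, 0.242, 0.022]), array([0.447, 0.264, 0.022])]
```

View pics/a.png

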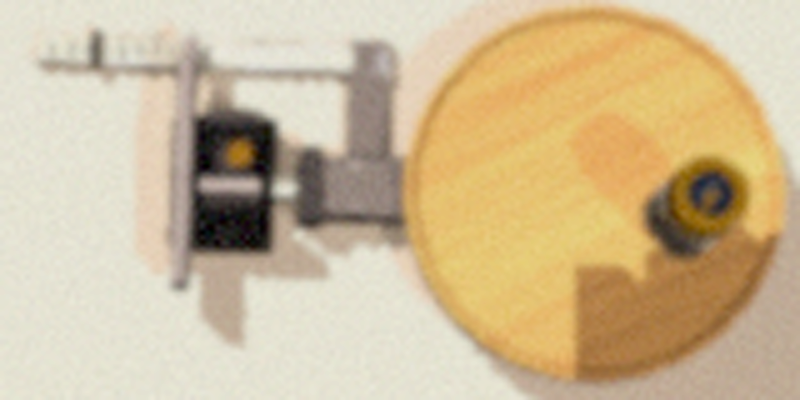

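View pics/b.png

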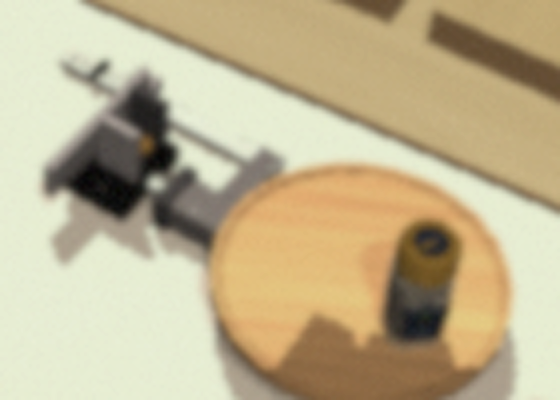

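Crop a shows the cap centre at (712,193), marker (95,48), pull bar from (190,45) to (178,285), fixed tab (230,187), and the lever tab on the far side near the orange knob. Crop b shows the cap top at (432,240).

```bash
cat >> h.py <<'E'
def tri(c1,p1,c2,p2):
    o1,d1=ray(c1,*p1);o2,d2=ray(c2,*p2)
    t=np.linalg.lstsq(np.c_[d1,-d2],o2-o1,rcond=None)[0]; a=o1+d1*t[0];b=o2+d2*t[1]; return (a+b)/2,np.linalg.norm(a-b)
A=lambda u,v:(255+u/5-.4,135+v/5-.4)
B=lambda u,v:(290+u/4-.4,135+v/4-.4)
E
python3 - <<'E'
from h import *
t=load('top0.npz');s=load('scene0.npz')
print('cap',onz(t,*A(712,193),.136),onz(s,*B(432,240),.136),tri(t,A(712,193),s,B(432,240)))
print('mark',onz(t,*A(95,48),.022),tri(t,A(95,48),s,B(99,72)))
for n,p,z in(('bar far',(190,45),.062),('bar near',(178,285),.062),('tab fixed',(230,187),.079),('rail l',(40,62),.01),('rail r',(350,75),.01),('sleeve end top',(322,150),.034),('sl bot',(322,222),.034)):print(n,onz(t,*A(*p),z).round(4))
hsv=cv2.cvtColor(s['pixels'],cv2.COLOR_RGB2HSV)
m=((hsv[...,0]<25)&(hsv[...,1]>90)).astype(np.uint8);m[:,:338]=0;m[:,420:]=0;m[:172]=0;m[238:]=0
cs,_=cv2.findContours(m,0,1);e=cv2.fitEllipse(cv2.convexHull(max(cs,key=cv2.contourArea)));print(e,onz(s,*e[0],.036))
E
```

```text
cap [ 0.56063779 -0.20569543  0.136     ] [ 0.56350021 -0.2030401   0.136     ] (array([ 0.55959448, -0.20443674,  0.14120087]), np.float64(0.0006673157469174992))
mark [0.66889136 0.12588249 0.022     ] (array([0.67133157, 0.12720369, 0.00979781]), np.float64(0.0011566380866033042))
bar far [0.6607 0.0699 0.062 ]
bar near [0.5254 0.0779 0.062 ]
tab fixed [0.577  0.0483 0.079 ]
rail l [0.6638 0.1587 0.01  ]
rail r [ 0.6537 -0.0212  0.01  ]
sleeve end top [ 0.6052 -0.0036  0.034 ]
sl bot [ 0.5639 -0.0029  0.034 ]
((379.2724914550781, 206.57156372070312), (61.04579162597656, 76.26181030273438), 103.30960083007812) [ 0.57485063 -0.15669307  0.036     ]
```

```bash
cat >> h.py <<'E'
def rows(*T):
    s=robot.observe();p=s['tool_pos'];R=Ro.from_euler('xyz',s['tool_rot']).as_matrix();y0=s['tool_rot'][2]
    print('now',s['time'],p.round(4),np.round(s['tool_rot'],4),s['opening'],s['contact_force'].round(1),'q',np.round(s['qpos'],2))
    for x,y,z,w in T:
        print((R.T@(np.array([x,y,z])-p)/.06).round(3).tolist(), round(-((w-y0+np.pi)%(2*np.pi)-np.pi),3))
E
python3 -c "
from h import *
rows((.33,.4,.244,2.4),(.46,.22,.244,1.9),(.5615,-.2045,.244,1.514))"
```

```text
now 0.1 [0.1256 0.5094 0.2431] [-3.1403e+00 -2.0000e-04  2.8997e+00] 0.09183645512945958 [ 0.3 -0.2 -0.1] q [ 1.18  0.34  1.52  0.    1.28 -0.15]
[-3.745, -0.955, -0.014] 0.5
[-6.567, -3.349, -0.011] 1.0
[-9.904, -9.813, -0.004] 1.386
```

step_arm:
  motion:
    - [[-0.9,-0.2,0],0.12]
    - [[-1.8,-0.45,0],0.25]
    - [[-2.8,-0.7,0],0.38]
    - [[-3.75,-0.95,0],0.5]
    - [[-4.7,-1.7,0],0.66]
    - [[-5.6,-2.5,0],0.82]
    - [[-6.5,-3.35,0],1.0]
    - [[-7.0,-4.3,0],1.1]
    - [[-7.5,-5.2,0],1.2]
    - [[-8.0,-6.1,0],1.3]
  hand: 0
  squeeze: 20

```text
time: 1.35
tool_pos: [0.4959, 0.0671, 0.2434]
tool_rot: [-3.141, -0.0, 1.596]
contact_force: [0.5, 0.7, 0.2]
opening: 0.092
grip_force: 0.0
```

```bash
python3 -c "
from h import *
rows((.5615,-.2045,.244,1.514),(.5615,-.2045,.104,1.514))"
```

```text
now 1.35 [0.4959 0.0671 0.2434] [-3.1412e+00 -2.0000e-04  1.5965e+00] 0.09198067568603707 [0.5 0.7 0.2] q [-0.02  0.3   1.59  0.    1.25 -0.04]
[-4.553, 0.976, -0.01] 0.082
[-4.553, 0.977, 2.323] 0.082
```

step_arm:
  motion:
    - [[-0.9,0.2,0],0.05]
    - [[-1.8,0.4,0],0.05]
    - [[-2.7,0.6,0],0.05]
    - [[-3.6,0.8,0],0.05]
    - [[-4.2,0.9,0],0.05]
    - [[-4.2,0.9,0],0.05]
    - [[-4.2,0.9,0],0.05]
    - [[-4.2,0.9,0],0.05]

```text
time: 2.35
tool_pos: [0.5569, -0.18, 0.2438]
tool_rot: [-3.141, -0.0, 1.551]
contact_force: [-0.1, 0.0, 0.1]
opening: 0.0917
grip_force: 0.0
```

```bash
python3 -c "
from h import *
rows((.5615,-.2045,.244,1.514),(.5615,-.2045,.106,1.514))
c=shot('scene','s1.png');t=shot('top','t1.png')
S=c['pixels'][135:235,340:440,::-1];T=t['pixels'][125:225,340:440,::-1]
cv2.imwrite('pics/c.png',cv2.convertScaleAbs(cv2.resize(np.hstack([S,T]),None,fx=4,fy=4,interpolation=cv2.INTER_CUBIC),alpha=1.5))"
```

```text
now 2.35 [ 0.5569 -0.18    0.2438] [-3.1414e+00 -4.0000e-04  1.5512e+00] 0.0917425059930562 [-0.1  0.   0.1] q [-0.44  0.45  1.35  0.    1.34 -0.42]
[-0.407, 0.085, -0.004] 0.037
[-0.408, 0.085, 2.296] 0.037
```

View pics/c.png

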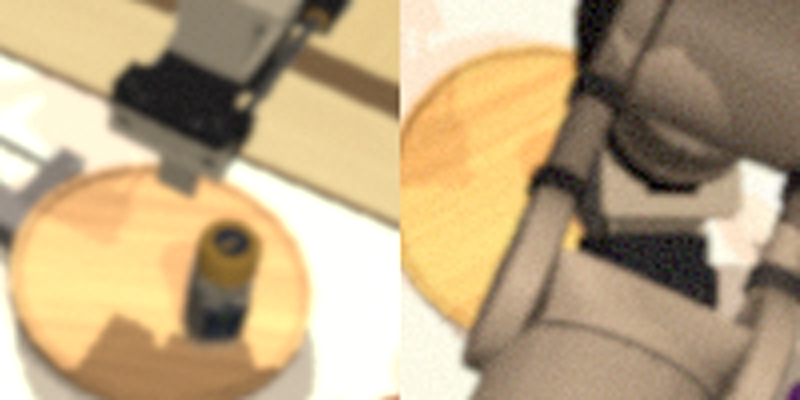

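The scene view shows the jar unmoved (cap at about (232,240) in the crop) and the gripper above and beside it, so I'll go down.

step_arm:
  motion:
    - [[-0.41,0.085,0],0.04]
    - [[-0.41,0.085,0.3],0.04]
    - [[-0.41,0.085,0.9],0.04]
    - [[-0.41,0.085,1.5],0.04]
    - [[-0.41,0.085,2.0],0.04]
    - [[-0.41,0.085,2.3],0.04]
    - [[-0.41,0.085,2.3],0.04]
    - [[-0.41,0.085,2.3],0.04]

```text
time: 3.45
tool_pos: [0.5622, -0.2058, 0.1067]
tool_rot: [3.14, 0.001, 1.51]
contact_force: [0.7, -0.2, 0.3]
opening: 0.0916
grip_force: 0.0
```

step_arm:
  motion:
    - [[0,0,0],0]
    - [[0,0,0],0]
    - [[0,0,0],0]
    - [[0,0,0],0]
    - [[0,0,0],0]
    - [[0,0,0],0]
  hand: 150
  squeeze: 10

```text
time: 4.2
tool_pos: [0.5616, -0.206, 0.1057]
tool_rot: [3.141, -0.0, 1.51]
contact_force: [-0.6, -0.0, 0.7]
opening: 0.048
grip_force: 10.0
```

step_arm:
  motion:
    - [[0,0,0],0]
    - [[0,0,0],0]
  hand: 180
  squeeze: 15

```text
time: 4.45
tool_pos: [0.5616, -0.2059, 0.1057]
tool_rot: [3.142, -0.0, 1.51]
contact_force: [-0.0, 0.4, -0.2]
opening: 0.0477
grip_force: 15.0
```

```bash
python3 -c "
from h import *
c=shot('scene','s2.png')
S=c['pixels'][125:235,330:450,::-1]
cv2.imwrite('pics/d.png',cv2.convertScaleAbs(cv2.resize(S,None,fx=5,fy=5,interpolation=cv2.INTER_CUBIC),alpha=1.5))
rows()
"
```

```text
now 4.5 [ 0.5616 -0.2059  0.1057] [ 3.1415e+00 -1.0000e-04  1.5098e+00] 0.04790321181682873 [-0.1  0.4  0.2] q [-0.48  0.61  1.49  0.    1.04 -0.42]
```

View pics/d.png

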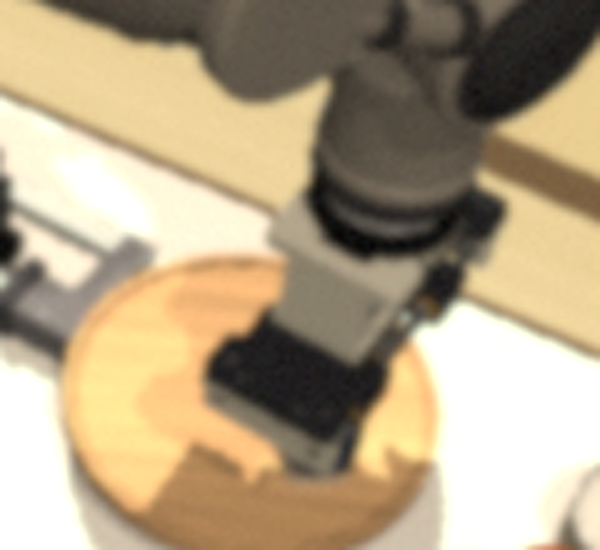

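The scene shows the gripper over the jar spot with the jar hidden between the fingers and a steady 15 N grip. Next is a lift, then I'll check.

step_arm:
  motion:
    - [[0,0,-0.2],0]
    - [[0,0,-0.6],0]
    - [[0,0,-1.1],0]
    - [[0,0,-1.5],0]
    - [[0,0,-1.5],0]
  squeeze: 20

```text
time: 5.12
tool_pos: [0.5625, -0.2064, 0.1982]
tool_rot: [3.137, 0.002, 1.51]
contact_force: [-0.1, 0.8, -0.2]
opening: 0.0478
grip_force: 20.0
```

```bash
python3 -c "
from h import *
c=shot('scene','s3.png')
S=c['pixels'][105:215,330:450,::-1]
cv2.imwrite('pics/e.png',cv2.convertScaleAbs(cv2.resize(S,None,fx=5,fy=5,interpolation=cv2.INTER_CUBIC),alpha=1.5))
rows((.5,0.05,.2,1.51),(.54,.3,.2,1.51),(.555,.37,.2,1.51))
"
```

```text
now 5.175 [ 0.5618 -0.206   0.1964] [3.1400e+00 7.0000e-04 1.5098e+00] 0.04757486627813604 [ 0.8 -0.1 -0.2] q [-0.48  0.51  1.39  0.    1.24 -0.42]
[4.197, -1.288, -0.065] -0.0
[8.396, -0.876, -0.067] -0.0
[9.576, -0.698, -0.067] -0.0
```

View pics/e.png

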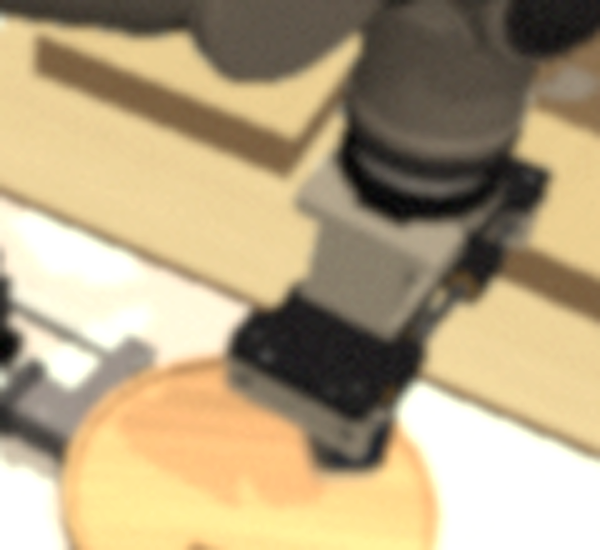

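The jar is held: its dark blue foot shows below the gripper at (350,465) in the crop. Now I'll carry it to the board.

step_arm:
  motion:
    - [[0.4,0,-0.1],0]
    - [[1.1,0,-0.1],0]
    - [[1.9,0,-0.1],0]
    - [[2.7,0,-0.1],0]
    - [[3.5,0,-0.1],0]
    - [[4.3,0,-0.1],0]
    - [[5.1,0,-0.1],0]
    - [[5.9,0,-0.1],0]
    - [[6.7,-0.2,-0.1],0]
    - [[7.5,-0.4,-0.1],0]

```text
time: 6.42
tool_pos: [0.5634, 0.2472, 0.2006]
tool_rot: [-3.139, 0.0, 1.51]
contact_force: [0.2, -0.4, -0.3]
opening: 0.0478
grip_force: 20.0
```

step_arm:
  motion:
    - [[0.8,-0.1,0],0]
    - [[1.5,-0.3,0],0]
    - [[1.9,-0.3,0],0]
    - [[2.1,-0.3,0],0]
    - [[2.1,-0.3,0],0]
    - [[2.1,-0.3,0],0]

```text
time: 7.18
tool_pos: [0.5548, 0.3706, 0.2015]
tool_rot: [-3.141, 0.001, 1.509]
contact_force: [-1.0, -0.5, -0.8]
opening: 0.0475
grip_force: 20.0
```

```bash
python3 -c "
from h import *
rows((.56,.38,.0957,1.51),(.56,.38,.0885,1.51))
"
```

```text
now 7.175 [0.5548 0.3706 0.2015] [-3.1410e+00  7.0000e-04  1.5089e+00] 0.047458579973761204 [-1.  -0.5 -0.8] q [ 0.47  0.64  1.15 -0.    1.36  0.54]
[0.163, 0.078, 1.763] -0.001
[0.163, 0.078, 1.883] -0.001
```

step_arm:
  motion:
    - [[0,0,0.6],0]
    - [[0,0,1.2],0]
    - [[0,0,1.6],0]
    - [[0,0,1.78],0]
    - [[0,0,1.83],0]
    - [[0,0,1.86],0]
    - [[0,0,1.88],0]
    - [[0,0,1.88],0]

```text
time: 8.18
tool_pos: [0.555, 0.3717, 0.0895]
tool_rot: [3.141, -0.001, 1.51]
contact_force: [0.5, 0.4, 0.0]
opening: 0.0475
grip_force: 20.0
```

step_arm:
  motion:
    - [[0,0,0.02],0]
    - [[0,0,0.02],0]

```text
time: 8.43
tool_pos: [0.5549, 0.3717, 0.088]
tool_rot: [3.141, -0.0, 1.51]
contact_force: [-0.0, 0.5, 0.7]
opening: 0.0479
grip_force: 20.0
```

step_arm:
  motion:
    - [[0,0,0.02],0]
    - [[0,0,0.02],0]

```text
time: 8.68
tool_pos: [0.5549, 0.3719, 0.0878]
tool_rot: [3.141, -0.001, 1.51]
contact_force: [-2.0, -1.0, 7.1]
opening: 0.0477
grip_force: 20.0
```

step_arm:
  motion:
    - [[0,0,0],0]
    - [[0,0,0],0]
    - [[0,0,0],0]
    - [[0,0,0],0]
    - [[0,0,0],0]
    - [[0,0,0],0]
  hand: 0

```text
time: 9.43
tool_pos: [0.5548, 0.3715, 0.0865]
tool_rot: [-3.142, -0.0, 1.51]
contact_force: [0.7, 0.4, -0.4]
opening: 0.0915
grip_force: 0.0
```

step_arm:
  motion:
    - [[0,0,-0.3],0]
    - [[0,0,-0.9],0]
    - [[0,0,-1.6],0]
    - [[0,0,-2.0],0]
    - [[-0.8,0,-2.0],0]
    - [[-1.7,0,-2.0],0]
    - [[-2.6,0.1,-2.0],0]
    - [[-3.0,0.2,-2.0],0]
    - [[-3.0,0.2,-2.0],0]

```text
time: 10.55
tool_pos: [0.5564, 0.1896, 0.2081]
tool_rot: [3.14, -0.001, 1.507]
contact_force: [0.6, -0.6, 0.7]
opening: 0.092
grip_force: 0.0
```

```bash
python3 -c "
from h import *
c=shot('scene','s4.png')
t=shot('top','t4.png')
S=np.vstack([cv2.resize(c['pixels'][90:190,180:380,::-1],None,fx=3,fy=3,interpolation=cv2.INTER_CUBIC),cv2.resize(t['pixels'][120:220,130:330,::-1],None,fx=3,fy=3,interpolation=cv2.INTER_CUBIC)])
cv2.imwrite('pics/f.png',cv2.convertScaleAbs(S,alpha=1.5))
O=np.array([.576,-.1565]);X=-np.array([.057,.998]);Y=np.array([.998,-.057])
w=lambda x,y:(O+X*x+Y*y)
for x in (-.205,-.207):
  g=w(x,-.001);print(g)
g=w(-.207,-.001);rows((*g,.2,1.514),(*g,.052,1.514))
"
```

```text
[0.586687 0.048147]
[0.586801 0.050143]
now 10.65 [0.556  0.1917 0.2075] [ 3.1404e+00 -9.0000e-04  1.5094e+00] 0.09161139637283273 [0.4 2.  0.6] q [0.2  0.49 1.4  0.   1.25 0.26]
[-2.323, 0.657, 0.124] -0.005
[-2.325, 0.654, 2.59] -0.005
```

View pics/f.png

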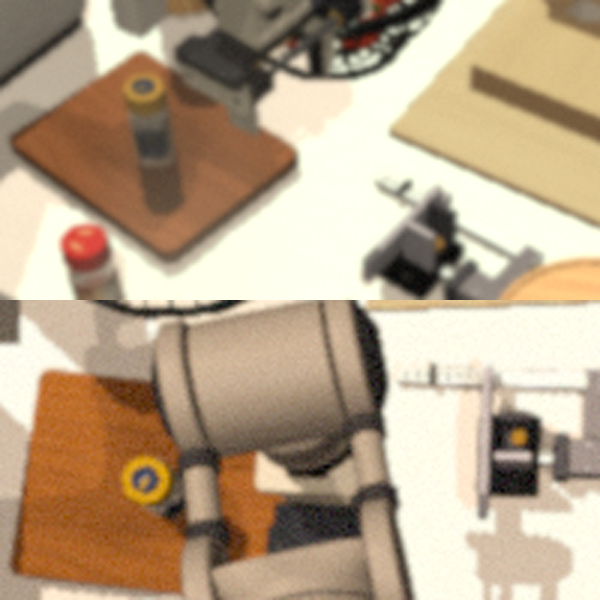

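The jar stands upright on the board (cap at (147,480) in the lower panel, upright in the upper), and the head is unchanged. Next I move above the tabs.

step_arm:
  motion:
    - [[-0.8,0.22,0],0]
    - [[-1.6,0.45,0],0]
    - [[-2.2,0.65,0],0]
    - [[-2.4,0.66,0.3],0]
    - [[-2.4,0.66,0.7],0]
    - [[-2.4,0.66,1.1],0]
    - [[-2.4,0.66,1.1],0]
    - [[-2.4,0.66,1.1],0]
  hand: 28

```text
time: 11.65
tool_pos: [0.5872, 0.0459, 0.1416]
tool_rot: [3.14, -0.0, 1.511]
contact_force: [-0.0, -0.4, 0.2]
opening: 0.0817
grip_force: 0.0
```

```bash
python3 -c "
from h import *
c=shot('scene','s5.png')
S=c['pixels'][110:220,270:390,::-1]
cv2.imwrite('pics/g.png',cv2.convertScaleAbs(cv2.resize(S,None,fx=5,fy=5,interpolation=cv2.INTER_CUBIC),alpha=1.5))
O=np.array([.576,-.1565]);X=-np.array([.057,.998]);Y=np.array([.998,-.057])
w=lambda x,y:(O+X*x+Y*y)
g=w(-.204,-.001);rows((*g,.142,1.514),(*g,.051,1.514))
"
```

```text
now 11.7 [0.5873 0.0457 0.1418] [ 3.1394e+00 -2.0000e-04  1.5108e+00] 0.0821190323567489 [-0.3  0.4  0.2] q [-0.05  0.55  1.48  0.    1.1   0.01]
[0.023, -0.013, -0.003] -0.003
[0.023, -0.016, 1.514] -0.003
```

View pics/g.png

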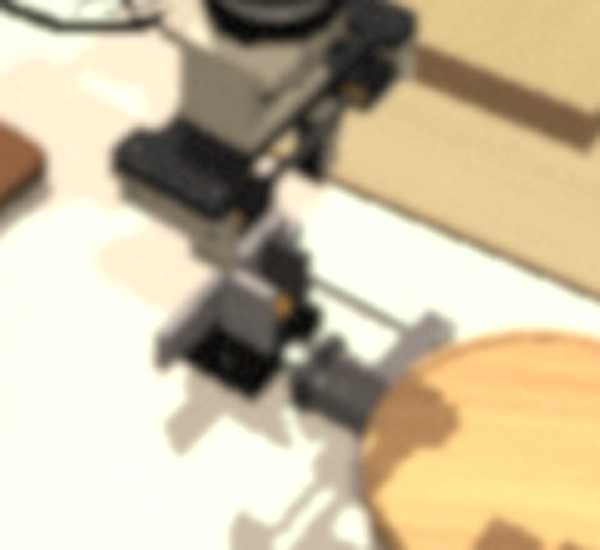

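The gripper stands straight above the two tabs (near finger tip at (215,245), tabs at (240,290) and (285,265)), so I'll go down.

step_arm:
  motion:
    - [[0.02,-0.01,0.4],0]
    - [[0.02,-0.01,0.8],0]
    - [[0.02,-0.01,1.1],0]
    - [[0.02,-0.01,1.3],0]
    - [[0.02,-0.01,1.45],0]
    - [[0.02,-0.01,1.5],0]
    - [[0.02,-0.01,1.5],0]

```text
time: 12.58
tool_pos: [0.5863, 0.0463, 0.0509]
tool_rot: [3.141, -0.0, 1.51]
contact_force: [0.3, 0.2, 0.3]
opening: 0.0815
grip_force: 0.0
```

step_arm:
  motion:
    - [[0.1,0,0],0]
    - [[0.2,0,0],0]
    - [[0.3,0,0],0]
    - [[0.4,0,0],0]
    - [[0.5,0,0],0]
    - [[0.5,0,0],0]

```text
time: 13.32
tool_pos: [0.5879, 0.0767, 0.0506]
tool_rot: [3.141, -0.0, 1.51]
contact_force: [-0.7, -3.2, 2.1]
opening: 0.0818
grip_force: 1.7
```

```bash
python3 -c "
from h import *
rows();c=shot('top','t6.png');c=shot('scene','s6.png')"
```

```text
now 13.325 [0.5879 0.0767 0.0506] [ 3.1413e+00 -1.0000e-04  1.5104e+00] 0.08180379620964201 [-0.7 -3.2  2.1] q [0.   0.67 1.55 0.   0.92 0.06]
```

step_arm:
  motion:
    - [[0.1,0,0],0]
    - [[0.2,0,0],0]
    - [[0.3,0,0],0]
    - [[0.4,0,0],0]
    - [[0.4,0,0],0]

```text
time: 14.05
tool_pos: [0.5891, 0.1001, 0.0505]
tool_rot: [-3.141, 0.0, 1.51]
contact_force: [-1.2, -4.3, 3.3]
opening: 0.0816
grip_force: 2.3
```

```bash
python3 -c "
from h import *
rows();c=shot('top','t7.png');s=shot('scene','s7.png')
S=np.vstack([cv2.resize(c['pixels'][130:170,260:320,::-1],None,fx=7,fy=7,interpolation=cv2.INTER_CUBIC),cv2.resize(s['pixels'][138:178,290:350,::-1],None,fx=7,fy=7,interpolation=cv2.INTER_CUBIC)])
cv2.imwrite('pics/i.png',cv2.convertScaleAbs(S,alpha=1.4))
"
```

```text
now 14.05 [0.5891 0.1001 0.0505] [-3.1411e+00  2.0000e-04  1.5101e+00] 0.08161087727529956 [-1.2 -4.3  3.3] q [ 0.04  0.68  1.54 -0.    0.93  0.1 ]
```

View pics/i.png

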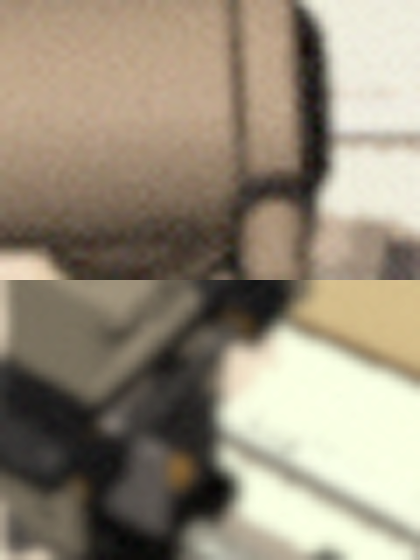

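Both views of the pointer and mark are blocked by the hand, with the tab's orange knob still visible at (180,470) in the lower panel. So I'll measure the mark and pointer from the unobstructed earlier frames, and track the leg by the knob.

```bash
cat >> h.py <<'E'
O=np.array([.576,-.1565]);th=np.arctan2(.057,.998)
X=-np.array([np.sin(th),np.cos(th)]);Y=np.array([np.cos(th),-np.sin(th)])
def W(x,y,z): return np.r_[O+X*x+Y*y,z]
def prof(c,xs,y,z):
    g=cv2.cvtColor(c['pixels'],cv2.COLOR_RGB2GRAY).astype(np.float32)
    P=np.array([proj(c,W(x,y,z)) for x in xs],np.float32)
    return cv2.remap(g,P[None,:,0],P[None,:,1],cv2.INTER_CUBIC)[0]
E
python3 - <<'E'
from h import *
xs=-np.arange(.218,.300,.002)
print('x   ',*(-1000*xs).astype(int))
for f,z in(('t0',.02),('s0',.02)):
    c=load({'t0':'top0.npz','s0':'scene0.npz'}[f])
    for y in range(58,98,4): print(f,y,*prof(c,xs,y/1000,z).round().astype(int))
E
```

```text
x    218 220 222 224 226 228 230 232 234 236 238 240 242 244 246 248 250 252 254 256 258 260 262 264 266 268 270 272 274 276 278 280 282 284 286 288 290 292 294 296 298
t0 58 124 133 140 139 129 115 107 113 123 126 126 133 145 151 153 152 151 149 149 152 153 155 159 159 158 159 160 158 153 146 139 139 145 155 161 159 158 159 162 159 158
t0 62 118 120 127 128 117 103 103 112 121 121 117 115 122 132 138 133 124 119 121 127 133 138 139 137 136 138 145 144 135 126 121 122 126 131 136 141 140 138 138 136 134
t0 66 118 113 107 103 95 89 95 109 121 121 111 100 97 101 106 107 105 102 101 103 107 111 115 116 117 121 124 124 124 123 121 117 109 97 91 94 102 113 120 120 118
t0 70 130 119 109 99 93 91 97 110 122 123 120 118 122 128 133 133 134 135 137 138 142 146 147 149 151 148 146 146 149 152 149 140 125 98 77 84 109 134 144 146 142
t0 74 153 140 122 107 103 105 108 112 116 124 131 134 138 143 146 148 148 147 149 151 152 150 151 155 159 155 147 144 152 156 153 146 127 98 79 84 109 135 148 155 152
t0 78 160 150 137 127 121 116 116 121 126 131 137 142 141 142 147 147 142 139 146 150 150 145 145 
[... 1591 characters left out ...]
 133 112 91 77 82 99 121 139 152 157 157
s0 82 160 156 154 153 148 141 130 112 94 83 79 78 73 68 64 66 76 88 101 109 121 132 142 149 156 159 161 162 161 158 147 136 117 105 103 116 133 145 154 160 162
s0 86 165 165 164 165 163 158 147 134 115 101 94 97 93 89 82 78 80 89 103 113 124 135 146 153 159 163 164 165 165 164 161 154 145 138 134 138 147 155 160 163 165
s0 90 167 166 165 165 166 164 161 150 138 123 114 111 114 111 106 102 98 99 107 118 127 138 148 156 161 165 165 166 165 164 166 164 162 158 158 158 158 161 164 165 166
s0 94 167 166 165 165 165 165 165 162 156 148 141 136 136 137 135 131 127 123 121 125 134 143 150 156 161 164 165 166 166 165 166 166 165 165 165 165 165 165 165 166 167
```

```bash
python3 - <<'E'
from h import *
from scipy.optimize import curve_fit
gs=lambda x,a,b,c,d,w:a+b*x-c*np.exp(-((x-d)/w)**2)
def fit(xs,p,d,w):
    r,_=curve_fit(gs,xs,p,[p.max(),0,30,d,w]); return r[3]*1000
for f in('top0','t4'):
    c=load(f+'.npz')
    P=lambda a,b,z,ys:(np.arange(a,b,.0005),np.mean([prof(c,-np.arange(a,b,.0005),y,z) for y in ys],0))
    ys=np.arange(.072,.084,.002)
    try:
        print(f,'mark z16',fit(*P(.275,.299,.016,ys),.287,.003))
        print('bar z62',fit(*P(.218,.245,.062,np.arange(-.055,-.04,.003)),.231,.005), 'ptr z35 y82-88',fit(*P(.220,.240,.035,np.arange(.080,.088,.002)),.231,.004))
    except Exception as e: print(e)
    for k in range(24,29):
        x,p=P(k/100-.0025,k/100+.0065,.010,np.arange(.074,.088,.002)); print('tick',x[p.argmin()],int(p.max()-p.min()),end=' ')
    print()
c=load('scene0.npz');P=lambda a,b,z,ys:(np.arange(a,b,.0005),np.mean([prof(c,-np.arange(a,b,.0005),y,z) for y in ys],0))
for z in(.016,.02,.026):print('scene mark',z,fit(*P(.275,.299,z,ys),.286,.003))
def knob(c,box):
    u0,u1,v0,v1=box;h=cv2.cvtColor(c['pixels'],cv2.COLOR_RGB2HSV)[v0:v1,u0:u1].astype(float)
    w=((h[...,0]>8)&(h[...,0]<26)&(h[...,1]>120))*np.clip(h[...,1]-90,0,None)*h[...,2]
    vv,uu=np.mgrid[v0:v1,u0:u1];return (uu*w).sum()/w.sum(),(vv*w).sum()/w.sum(),(w>0).sum()
kt=knob(load('top0.npz'),(295,312,158,172))
S={f:knob(load(f+'.npz'),b) for f,b in(('scene0',(318,336,160,180)),('s1',(318,336,160,180)),('s4',(318,336,160,180)),('s5',(318,336,160,180)),('s6',(314,330,155,180)),('s7',(306,325,150,180)))}
p0,e=tri(load('top0.npz'),kt[:2],load('scene0.npz'),S['scene0'][:2]);print('knob',kt,p0,e,p0[:2]-O,(p0[:2]-O)@X,(p0[:2]-O)@Y)
for f,k in S.items():
    q=onz(load(f+'.npz'),*k[:2],p0[2]);print(f,np.round(k,2),((q[:2]-O)@X*1000).round(2),((q[:2]-O)@Y*1000).round(2))
E
```

```text
top0 mark z16 287.0640413433139
bar z62 226.64035858639116 ptr z35 y82-88 230.87607316284067
tick 0.2375 13 tick 0.252 8 tick 0.262 6 tick 0.2725 9 tick 0.28650000000000003 71 
t4 mark z16 287.05733475487835
bar z62 230.10233450033903 ptr z35 y82-88 231.18716867651722
tick 0.2375 13 tick 0.252 6 tick 0.2575 4 tick 0.2725 9 tick 0.28650000000000003 72 
scene mark 0.016 286.8630827144237
scene mark 0.02 284.7427485529737
scene mark 0.026 281.63171414008
knob (np.float64(302.8201521347287), np.float64(165.1045001479648), np.int64(43)) [0.60441426 0.04161281 0.03724701] 0.0019141622296891527 [0.02841426 0.19811281] -0.19941069410296708 0.01707138334942849
scene0 [326.44 170.91  15.  ] -198.73 17.76
s1 [326.5  170.94  14.  ] -198.49 17.77
s4 [326.48 170.92  13.  ] -198.58 17.79
s5 [326.54 170.83  14.  ] -198.64 18.2
s6 [321.93 168.28  14.  ] -215.96 18.18
s7 [315.53 164.86  13.  ] -239.95 17.78
```

```bash
python3 - <<'E'
from h import *
a=load('top0.npz');b=load('t4.npz')
def pr(lo,hi,y0,y1,z,n):
    xs=-np.arange(lo,hi,.001); p=np.mean([prof(c,xs,y,z) for c in(a,b) for y in np.arange(y0,y1,.002)],0)
    print(n,' '.join(f'{int(round(-1000*x))}:{int(v)}' for x,v in zip(xs,p)))
pr(.218,.246,-.062,-.045,.062,'bar near')
pr(.218,.246,.02,.04,.062,'bar mid')
pr(.218,.246,.05,.06,.062,'bar far')
for z in(.03,.062):
  for y in(.066,.072,.078,.084,.088):pr(.218,.246,y-.002,y+.003,z,'ptr z%g y%g'%(z,y))
pr(.178,.232,-.012,-.008,.079,'tab')
pr(.236,.284,.074,.088,.010,'ticks')
pr(.16,.215,-.03,-.02,.028,'plate')
s=load('scene0.npz')
E
```

```text
bar near 218:126 219:129 220:131 221:132 222:130 223:127 224:121 225:113 226:106 227:99 228:97 229:97 230:98 231:100 232:104 233:110 234:116 235:125 236:134 237:142 238:149 239:154 240:155 241:157 242:157 243:156 244:157 245:157
bar mid 218:52 219:54 220:56 221:58 222:62 223:66 224:70 225:76 226:83 227:90 228:99 229:108 230:115 231:123 232:126 233:128 234:128 235:127 236:127 237:130 238:134 239:139 240:144 241:148 242:152 243:154 244:154 245:155
bar far 218:121 219:121 220:122 221:122 222:122 223:120 224:115 225:109 226:104 227:102 228:102 229:107 230:112 231:119 232:124 233:125 234:125 235:123 236:119 237:116 238:115 239:116 240:119 241:122 242:126 243:129 244:130 245:130
ptr z0.03 y0.066 218:124 219:119 220:115 221:111 222:107 223:103 224:102 225:99 226:95 227:92 228:93 229:96 230:102 231:109 232:116 233:121 234:125 235:125 236:123 237:120 238:116 239:112 240:110 241:110 242:111 243:114 244:116 245:119
ptr z0.03 y0.072 218:154 219:148 220:139 221:131 222:123 223:115 224:112 225:110 226:107 227:107 228:107 229:108 230:110 231:114 232:117 233:120 234:124 235:127 236:129 237:132 238:1
[... 2521 characters left out ...]
0 248:150 249:149 250:148 251:146 252:145 253:146 254:148 255:150 256:152 257:153 258:154 259:154 260:153 261:153 262:153 263:153 264:154 265:156 266:158 267:158 268:158 269:157 270:154 271:152 272:149 273:149 274:152 275:155 276:157 277:159 278:159 279:157 280:155 281:149 282:140 283:131
plate 160:110 161:113 162:117 163:121 164:125 165:129 166:131 167:132 168:131 169:129 170:127 171:127 172:126 173:126 174:127 175:126 176:124 177:122 178:113 179:103 180:91 181:74 182:56 183:42 184:27 185:18 186:14 187:11 188:12 189:14 190:15 191:15 192:15 193:15 194:16 195:15 196:14 197:13 198:13 199:15 200:17 201:19 202:20 203:21 204:21 205:21 206:20 207:19 208:18 209:18 210:18 211:18 212:18 213:17 214:15
```

```bash
cat > leg.py <<'E'
from h import *
def leg(f,lo=0.,hi=.07,ref='scene0'):
    a=load(ref+'.npz');b=load(f+'.npz');out=[]
    for n,x0,x1,ys,z in(('plate',.172,.196,np.arange(-.036,-.022,.002),.028),('plate2',.174,.194,np.arange(-.02,.0,.002),.028),('tab',.180,.198,np.arange(-.013,-.007,.002),.079),('knob',.186,.210,np.arange(.014,.022,.002),.037)):
        xs=-np.arange(x0,x1,.0005);A=np.array([prof(a,xs,y,z) for y in ys]);A=A-A.mean()
        ds=np.arange(lo,hi,.0003);s=[]
        for d in ds:
            B=np.array([prof(b,xs-d,y,z) for y in ys]);B=B-B.mean();s.append((A*B).sum()/np.sqrt((A*A).sum()*(B*B).sum()))
        out.append((n,round(ds[np.argmax(s)]*1000,1),round(max(s),3)))
    return out
E
python3 - <<'E'
from leg import *
for f in('s5','s6','s7'):print(f,leg(f))
E
```

```text
s5 [('plate', np.float64(0.0), np.float32(0.996)), ('plate2', np.float64(0.0), np.float32(0.999)), ('tab', np.float64(0.0), np.float32(0.998)), ('knob', np.float64(0.3), np.float32(0.998))]
s6 [('plate', np.float64(16.8), np.float32(0.995)), ('plate2', np.float64(15.9), np.float32(0.98)), ('tab', np.float64(0.0), np.float32(0.925)), ('knob', np.float64(17.1), np.float32(0.995))]
s7 [('plate', np.float64(39.3), np.float32(0.995)), ('plate2', np.float64(39.6), np.float32(0.982)), ('tab', np.float64(21.6), np.float32(0.92)), ('knob', np.float64(39.9), np.float32(0.993))]
```

step_arm:
  motion:
    - [[0.07,0,0],0]
    - [[0.14,0,0],0]
    - [[0.2,0,0],0]
    - [[0.26,0,0],0]
    - [[0.26,0,0],0]
    - [[0.26,0,0],0]

```text
time: 14.9
tool_pos: [0.5899, 0.1152, 0.0505]
tool_rot: [-3.141, 0.0, 1.51]
contact_force: [-1.9, -5.2, 3.6]
opening: 0.0819
grip_force: 2.7
```

```bash
python3 - <<'E'
from leg import *
rows();shot('scene','s8.png');shot('top','t8.png');print(leg('s8',.04))
p=robot.observe()['tool_pos'];print((p[:2]-O)@X,(p[:2]-O)@Y)
t=load('t8.npz')
for y in(.074,.080):
  xs=-np.arange(.27,.31,.002);print(prof(t,xs,y,.02).astype(int),prof(load('s8.npz'),xs,y,.02).astype(int))
E
```

```text
now 14.9 [0.5899 0.1152 0.0505] [-3.1407e+00  4.0000e-04  1.5097e+00] 0.08190530130698104 [-1.9 -5.2  3.6] q [ 0.07  0.68  1.53 -0.    0.93  0.13]
[('plate', np.float64(54.4), np.float32(0.992)), ('plate2', np.float64(54.7), np.float32(0.985)), ('tab', np.float64(40.0), np.float32(0.899)), ('knob', np.float64(55.9), np.float32(0.994))]
-0.2720369121292691 -0.0016348998909848985
[119 118 119 119 120 122 120 118 119 118 119 120 122 120 117 121 121 119
 118 121] [154 139 125 101  80  59  50  43  42  38  34  32  32  35  38  39  37  35
  31  31]
[120 120 120 120 119 118 121 123 120 120 120 120 122 122 121 121 121 122
 123 121] [163 156 149 135 121 102  87  72  65  56  47  39  36  36  36  37  35  31
  26  23]
```

step_arm:
  motion:
    - [[0.01,0.01,0],0]
    - [[0.01,0.01,0],0]
    - [[0.01,0.01,0],0]

```text
time: 15.38
tool_pos: [0.59, 0.1157, 0.0503]
tool_rot: [-3.139, 0.001, 1.51]
contact_force: [-3.3, -6.2, 3.0]
opening: 0.081
grip_force: 3.9
```

step_arm:
  motion:
    - [[0,0,0],0]
    - [[0,0,0],0]
    - [[0,0,0],0]
    - [[0,0,0],0]
    - [[0,0,0],0]
    - [[0,0,0],0]
    - [[0,0,0],0]
    - [[0,0,0],0]
  hand: 255
  squeeze: 20

```text
time: 16.38
tool_pos: [0.5907, 0.1156, 0.0503]
tool_rot: [-3.141, 0.0, 1.509]
contact_force: [-1.6, -5.7, 0.7]
opening: 0.0257
grip_force: 21.0
```

```bash
python3 - <<'E'
from leg import *
rows();shot('scene','s9.png');print(leg('s9',.04))
p=robot.observe()['tool_pos'];print((p[:2]-O)@X,(p[:2]-O)@Y)
E
```

```text
now 16.375 [0.5907 0.1156 0.0503] [-3.1412e+00  5.0000e-04  1.5094e+00] 0.025678757404929684 [-1.6 -5.7  0.7] q [ 0.07  0.68  1.52 -0.    0.93  0.13]
[('plate', np.float64(54.4), np.float32(0.992)), ('plate2', np.float64(54.4), np.float32(0.975)), ('tab', np.float64(49.9), np.float32(0.902)), ('knob', np.float64(64.9), np.float32(0.921))]
-0.2725310967113628 -0.0008107216759757009
```

```bash
python3 -c "
from cell import robot
print(robot.hand_in())"
```

```text
the job is handed in; nothing more can be done
None
```

The job is handed in, verdict not shown: the jar stands upright on the board and the closed lever (25.7 mm over the tabs) is still gripped, with the leg at about 55 mm against a mark I estimate at 55.4 ± 0.5 mm. The hand blocked both cameras, so I worked that alignment out from earlier frames and arm readings and never saw it directly.

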